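# Fit the new cartridge and close the water filter's drawer

### The job

Plug the new filter cartridge, foot down, into the socket in the open drawer of the water filter, then push the drawer home until its catch clicks and holds it fully closed. Leave the tin, garlic, mug and jars on the board where they stand.

Things in the scene. Friction and masses are not known exactly. Their poses are not given: they have to be found in the camera images.
- filter_unit: Water filter, fixed on a light wooden board (top at z = 0.024) over the burners: low white housing 190 deep (x) x 150 wide x 98 high, open at the front (-x, to the robot), steel swan-neck tap 40 mm behind its centre, up to 207 high. Origin: centre of its underside; x to its back, z up. The opening's top is 84 mm above the board: a cartridge not fully plugged in cannot pass.
- filter_drawer (a joint): How far the filter's drawer is open, in m: 0 = fully home, starts at 0.095 to 0.125, end stop 0.14. Slides along the filter's x axis. A spring catch resists (4 to 7 N) from 0.014 to 0.006 and, once passed, pulls the drawer to 0 and holds it; plain sliding friction is about 1 N.
- drawer_front (a point): Centre of the outer face of the drawer's flat white front (150 wide, 76 high, 14 thick, from 10 to 86 mm above the board; a thin grey strip near its top edge), moves with the drawer. Its x axis points into the filter (closing direction), z up. Closed, the face stands 14 mm ahead of the housing.
- drawer_socket (a point): Centre of the socket's mouth: a rectangular hole 50 mm (x, along the travel) x 34 mm (y), 19 deep, in a white block 70 x 56 x 20 mm on the drawer's floor; moves with the drawer. Mouth 35 mm above the board, 54 mm behind the front's outer face; the drawer's side walls rise 34 mm above the board, 59 mm to either side. Axes as the filter's.
- cartridge: New cartridge: rectangular block 62 mm high, standing on the board; upper 44 mm a white body 56 (x) x 40 (y) with two thin grey lines round it and a grey disc on top, lower 18 mm the grey plug foot, 46 x 30. Origin: centre of its underside, z up. Fits either way round; plugged in, its shoulder rests on the socket's rim, its origin 18 mm below the mouth. 0.16 kg.
- tin_half: Bystander: low round food tin, 75 mm across, 58 mm high, origin at the centre of its underside.
- garlic: Bystander: garlic bulb, about 60 mm across and 59 mm high, origin under its centre.
- teal_mug: Bystander: mug 83 mm across with a handle, 94 mm high, beside the filter's housing under the tap's outlet, origin under it.
- olive_jar: Bystander: round glass jar with a dark lid, 70 mm across, 86 mm high, at the right of the board, origin at the centre of its underside.

How it is judged (in metres and radians):
On the way, in this order (a step that is already met when the one before it is completed fails the run):
1. the cartridge is plugged into the socket while the drawer is still open (z of cartridge in the frame of drawer_socket below -0.015 m and horizontal distance between cartridge and drawer_socket below 0.006 m and angle between the x axis of cartridge and the x axis of drawer_socket, either way round below 0.15 rad and angle between cartridge's own z axis and vertical below 0.08 rad and value of joint filter_drawer above 0.05 m), for 0.2 s.
2. the drawer is pushed home past its catch (value of joint filter_drawer below 0.003 m), for 0.2 s.
At the end, for the whole second after the job is handed in: The drawer is closed to within 3 mm of home and stays there, with the cartridge in its socket: foot at least 15 mm below the socket's mouth, centred within 6 mm, turned within 0.15 rad (either way round) and upright within 0.08 rad, at rest (value of joint filter_drawer below 0.003 m and z of cartridge in the frame of drawer_socket below -0.015 m and horizontal distance between cartridge and drawer_socket below 0.006 m and angle between the x axis of cartridge and the x axis of drawer_socket, either way round below 0.15 rad and angle between cartridge's own z axis and vertical below 0.08 rad and linear speed of cartridge below 0.02 m/s); the robot touches nothing.
It fails at once if a bystander (tin, garlic, mug, olive jar) is moved by more than 30 mm (distance of any of tin_half, garlic, teal_mug, olive_jar from where it was at the start of the episode above 0.03 m).
It also fails if it takes over 61 s, if anything falls off the work surface, if the arm or the gripper's body presses on something with over 40 N, if the wrist force passes 120 N, or if a joint passes its speed limit or range.

### The arm

A 7-joint arm with a two-finger parallel gripper is mounted at the origin on a cart in front of the work surface, level with it; the furniture and walls round the work are solid. World frame = base frame: x ahead of the robot, y to its left, z up, the work surface at z = 0. Lengths are in mm, angles in rad, forces in N, time in s.
With the tool pointing down it reaches from about 425 to 1025 mm from the base axis. Payload 9.4 kg.
Tool frame: the origin (TCP) lies midway between the tips of the shut fingers; the grasp point (between the pads) lies bot.pinch_z behind it (bot.pinch_z is the distance from the TCP to the grasp point, in mm); z points along the fingers, y is the line along which they close (so a half turn about z gives the same grasp; the last joint's range is limited). The gripper opens to 93 mm and grips with 3 to 60 N. Pads are 15 mm wide; open, the fingers measure 128 mm over their backs; the gripper's body (75 mm by 188 mm) begins 65 mm behind the grasp point.
Start: joints at [-1.423, 0.599, -0.003, 1.599, 0.002, 0.943, -0.08], TCP at [161.616, 706.756, 218.618] pointing down, gripper open.
Joint ranges: [-2.57, 2.57], [-0.35, 1.97], [-1.29, 1.29], [0.11, 2.56], [-1.05, 4.19], [0.11, 1.86], [-2.63, 2.63]. Speed limits (rad/s): [2.22, 2.22, 3.01, 3.01, 3.14, 3.14, 3.14].

### API

Orientations are given as a unit quaternion [x, y, z, w].
In Python, from cell import bot gives the robot as it stands. The module is installed in compiled form; this text tells all that it offers.
- The arm moves only by the shell command python3 -m pendant 'ROWS' [FORCE]. ROWS is text: rows parted by semicolons, each of 7 numbers parted by spaces: the shift along the tool's x, y, z scaled (see below), then the turn, a rotation vector about the tool's x, y, z scaled (see below), then the opening, from 0 (shut) to 1 (fully open). In form: x y z ax ay az grip; .... A call has exactly 5 rows; each row is the pose to reach, as a shift and turn from the pose commanded when the call began, along the tool's axes at that moment; what a row does not reach only later rows make up. The controller multiplies each number of a shift by 12 cm and each number of a turn by 45 degrees. A row lasts 1/12 s, in which the tool goes at most 41.7 mm and 7.16 degrees, less where a joint would pass 70% of its speed; a pose out of reach is approached as far as the arm can. A call with a number of a shift or a turn outside -1 to 1 is refused whole. A call with a gripper value outside its range is refused whole. The fingers move at their own pace and stop on an object; FORCE is the grip in N (left out, the last holds). Time passes only in rows, so rows that repeat a pose let the fingers close, or fill a call up. It gives the time, the measured TCP pose, the force, the opening and the grip force at its end, in the units of the state.
- bot.sense(): the state, without advancing time (a new reading comes with each control period).
- bot.get_image(name): name is "side" or "top" or "wrist"; returns a dict with "image" (384x512x3 uint8, red, green, blue), "K" (3x3 intrinsics, pixels), "rvec" (rotation vector, rad) and "tvec" (3), from world to camera coordinates, as OpenCV has them. Camera axes: x right, y down, z forward; pixel columns grow to the right and rows downward; lengths in mm; the calibration is good to about 2 mm. A picture is of the moment at which its call begins. There is no depth.
- bot.close_job(): hands the job in; it is judged then, once.
The state is a dict: "t": time; "joint_pos": joint angles; "joint_velocities": joint speeds; "effort": joint torques, N m; "ee_pos": TCP position; "ee_rot": TCP orientation; "ft_force": force on the tool from outside, world axes, zero at the start; "ft_torque": the same for the moment, N m; "opening": finger opening in mm; "finger_force": force on a finger pad.
Only numpy, scipy, OpenCV 4.12 (cv2) and the standard library are available. Lean on these libraries where they do the work, as an engineer would, in place of code of your own. Each camera call takes 0.05 s, during which the arm holds its last target. There are 200 camera calls.

## Working session

There is one attempt and no reset: what is moved stays moved. The work goes in short steps, Python scripts to look and compute and a shell command to move; the robot and the scene stay as the last step left them, time stands still between calls to the robot, and variables do not carry over. Pictures are saved under pics/ and viewed, at most 10 in all, crops included, and the job is handed in when it is done.

```bash
mkdir -p pics; cat > h.py <<'E'
from cell import bot
import numpy as np, cv2, pickle
from scipy.spatial.transform import Rotation as R
def snap(n,f):
    d=bot.get_image(n); pickle.dump(d,open(f'pics/{f}.pkl','wb')); cv2.imwrite(f'pics/{f}.png',d['image'][:,:,::-1]); return d
def load(f): return pickle.load(open(f'pics/{f}.pkl','rb'))
def px(d,u,v,z):
    M=cv2.Rodrigues(np.array(d['rvec'],float))[0]; t=np.array(d['tvec'],float).ravel()
    r=M.T@np.linalg.inv(np.array(d['K']))@np.array([u,v,1.]); c=-M.T@t
    return c+r*(z-c[2])/r[2]
def proj(d,P): return cv2.projectPoints(np.array(P,float).reshape(-1,3),np.array(d['rvec'],float),np.array(d['tvec'],float),np.array(d['K'],float),None)[0].reshape(-1,2)
def crop(d,f,x0,y0,x1,y1,s):
    cv2.imwrite(f'pics/{f}.png',cv2.resize(d['image'][y0:y1,x0:x1,::-1],None,fx=s,fy=s,interpolation=cv2.INTER_CUBIC))
def state():
    s=bot.sense(); print({k:np.round(s[k],3).tolist() for k in ('t','ee_pos','ee_rot','ft_force','opening','finger_force','joint_pos')}); print(np.round(R.from_quat(s['ee_rot']).as_matrix(),4)); return s
E
python3 - <<'E'
from h import *
a=snap('top','top0');b=snap('side','side0')
cv2.imwrite('pics/both.png',cv2.resize(np.hstack([a['image'],b['image']])[:,:,::-1],(800,300)))
state();print(bot.pinch_z)
for d in(a,b):
  M=cv2.Rodrigues(np.array(d['rvec'],float))[0];print(-M.T@np.ravel(d['tvec']), d['K'][0][0])
E
```

```text
{'t': 0.1, 'ee_pos': [161.54, 706.327, 217.845], 'ee_rot': [0.112, 0.994, -0.001, -0.0], 'ft_force': [0.175, -0.632, 0.093], 'opening': 92.696, 'finger_force': 0.0, 'joint_pos': [-1.423, 0.6, -0.003, 1.6, 0.002, 0.943, -0.08]}
[[-9.749e-01  2.228e-01 -2.000e-04]
 [ 2.228e-01  9.749e-01 -1.400e-03]
 [-1.000e-04 -1.400e-03 -1.000e+00]]
18.8
[ 505.03940488 -154.64267627 1127.03118555] 405.37188135169464
[-89.67402262 -66.09466394 925.41699787] 418.9272105848084
```

View pics/top0.png

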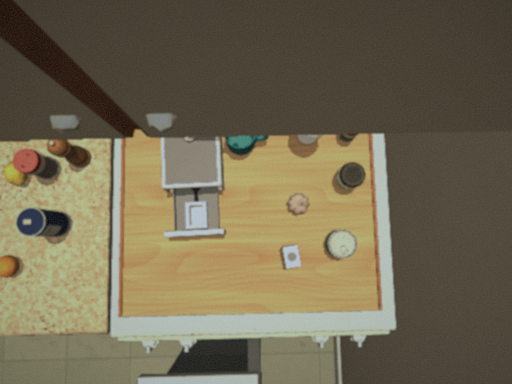

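View pics/side0.png

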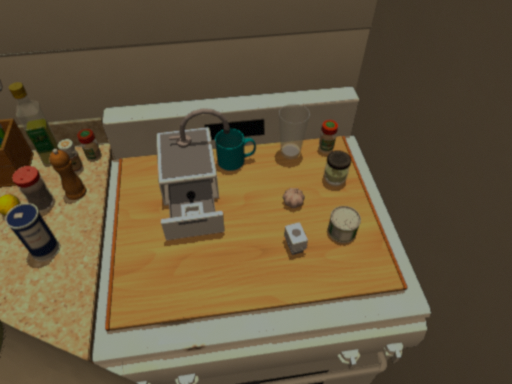

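Top: the filter is at (191,165), its drawer front at (194,233), the socket at (196,214) and the cartridge at (292,257). The tin is at (341,244) and the garlic at (298,204). I'll enlarge the drawer and cartridge.

```bash
python3 - <<'E'
from h import *
a=load('top0');b=load('side0')
f=lambda d,x0,y0,w,h,s:cv2.resize(d['image'][y0:y0+h,x0:x0+w,::-1],None,fx=s,fy=s,interpolation=cv2.INTER_CUBIC)
cv2.imwrite('pics/c1.png',np.vstack([np.hstack([f(a,155,180,80,60,5),f(a,270,235,80,60,5)]),np.hstack([f(b,155,180,80,60,5),f(b,270,205,80,60,5)])]))
E
```

```text
(no output)
```

View pics/c1.png

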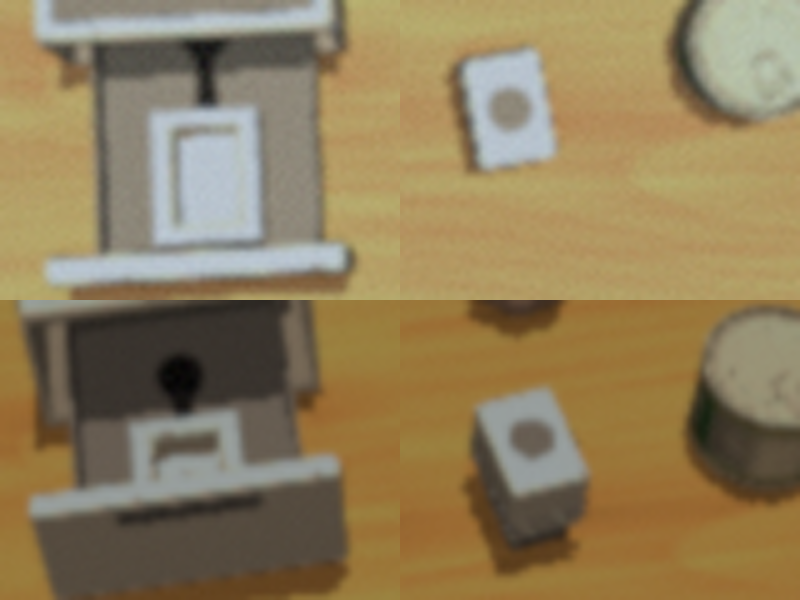

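```bash
python3 - <<'E'
from h import *
a=load('top0');b=load('side0')
def P(d,ox,oy,pts,z):
    r=np.array([px(d,(u+.5)/5-.5+ox,(v+.5)/5-.5+oy,z)[:2] for u,v in pts]);print(np.round(r,1).tolist(),'mean',np.round(r.mean(0),1),'sides',np.round(np.linalg.norm(r-np.roll(r,-1,0),axis=1),1)); return r
def ang(p,q): return np.degrees(np.arctan2(*(p-q)[::-1]))
print('block');r=P(a,155,180,[(150,108),(262,106),(266,240),(154,246)],59);print(ang(r[0],r[3]),ang(r[1],r[2]),ang(r[0],r[1]))
print('mouth');P(a,155,180,[(170,125),(248,122),(249,225),(174,229)],59)
print('front');r=P(a,155,180,[(46,262),(347,246),(347,271),(48,284)],110);print(ang(r[0],r[1]),ang(r[3],r[2]))
print('front side');r=P(b,155,180,[(30,500-300),(338,458-300),(340,473-300),(35,517-300)],110);print(ang(r[0],r[1]),ang(r[3],r[2]))
print('block side');r=P(b,155,180,[(130,422-300),(238,410-300)],59);print(ang(r[0],r[1]))
print('cart');r=P(a,270,235,[(60,60),(138,48),(156,156),(78,171)],86);print(ang(r[0],r[3]),ang(r[1],r[2]),ang(r[0],r[1]));P(a,270,235,[(110,108)],86)
print('cart side');r=P(b,270,205,[(73,405-300),(148,387-300),(189,468-300),(117,495-300)],86);print(ang(r[0],r[3]),ang(r[1],r[2]),ang(r[0],r[1]));P(b,270,205,[(132,438-300)],86)
print('tin');P(a,270,235,[(400,50)],82)
E
```

```text
block
[[608.7, 22.4], [608.4, -36.6], [537.9, -38.1], [536.1, 20.5]] mean [572.8  -7.9] sides [59.  70.6 58.6 72.6]
1.5208597132274926 1.1948289978108912 89.73894353462855
mouth
[[599.5, 11.9], [600.1, -29.1], [545.9, -29.2], [544.7, 10.0]] mean [572.6  -9.1] sides [41.1 54.2 39.3 54.8]
front
[[527.9, 65.8], [532.4, -84.0], [520.0, -83.8], [517.0, 64.8]] mean [524.3  -9.3] sides [149.9  12.4 148.6  11. ]
91.69789982921577 91.13413062856065
front side
[[526.4, 67.6], [530.6, -81.1], [521.4, -81.2], [516.0, 65.2]] mean [523.6  -7.4] sides [148.7   9.2 146.5  10.7]
91.6034628692421 92.10224817777859
block side
[[608.4, 23.8], [608.4, -32.9]] mean [608.4  -4.5] sides [56.7 56.7]
89.99411372761793
cart
[[484.5, -228.2], [489.6, -268.1], [435.1, -275.4], [428.6, -235.6]] mean [ 459.5 -251.8] sides [40.3 54.9 40.3 56.3]
7.549791692188004 7.5443912774073345 97.28465588303138
[[459.7, -252.8]] mean [ 459.7 -252.8] sides [0.]
cart side
[[483.5, -227.1], [488.8, -265.6], [439.6, -274.9], [429.6, -237.8]] mean [ 460.4 -251.4] sides [38.9 50.1 38.4 54.9]
11.254582875731305 10.663859288016882 97.91927952195226
[[460.4, -251.6]] mean [ 460.4 -251.6] sides [0.]
tin
[[485.3, -402.9]] mean [ 485.3 -402.9] sides [0.]
```

The geometry agrees with the given sizes. The socket is near (572.5,-8.5) with yaw about 1.4°. The cartridge is near (460,-252) with yaw about 7.5°. I'll lift and turn to the cartridge's yaw, then travel there.

```bash
python3 -m pendant '0 0 -0.2 0 0 -0.1 1; 0 0 -0.4 0 0 -0.2 1; 0 0 -0.6 0 0 -0.3 1; 0 0 -0.85 0 0 -0.45 1; 0 0 -0.85 0 0 -0.45 1'
for i in 1 2 3 4; do python3 -m pendant '-0.08 -0.17 0 0 0 0 1; -0.16 -0.34 0 0 0 0 1; -0.24 -0.5 0 0 0 0 1; -0.31 -0.67 0 0 0 0 1; -0.39 -0.84 0 0 0 0 1'; done | tail -3
python3 - <<'E'
from h import *
state()
E
```

```text
t: 0.52
ee_pos: [162.1, 708.7, 326.5]
ee_rot: [-0.067, 0.998, 0.004, 0.001]
ft_force: [-0.3, 0.2, 1.2]
opening: 93.1
finger_force: 0.0
ft_force: [0.7, -0.5, 0.0]
opening: 93.0
finger_force: 0.0
{'t': 2.183, 'ee_pos': [399.183, 329.832, 320.386], 'ee_rot': [-0.064, 0.998, -0.0, -0.0], 'ft_force': [0.67, -0.504, 0.005], 'opening': 93.038, 'finger_force': 0.0, 'joint_pos': [-0.794, 0.237, -0.008, 1.942, 0.002, 0.963, 0.896]}
[[-9.918e-01 -1.279e-01 -3.000e-04]
 [-1.279e-01  9.918e-01 -2.000e-04]
 [ 3.000e-04 -2.000e-04 -1.000e+00]]
```

```bash
for i in 1 2 3; do python3 -m pendant '0.01 -0.18 0 0 0 0 1; 0.02 -0.37 0 0 0 0 1; 0.02 -0.55 0 0 0 0 1; 0.03 -0.73 0 0 0 0 1; 0.04 -0.92 0 0 0 0 1'; done >/dev/null
for i in 1 2 3; do python3 -m pendant '0 -0.14 0.07 0 0 0 1; 0 -0.28 0.14 0 0 0 1; 0 -0.42 0.21 0 0 0 1; 0 -0.56 0.28 0 0 0 1; 0 -0.7 0.34 0 0 0 1'; done >/dev/null
python3 - <<'E'
from h import *
s=state(); d=snap('wrist','w1')
M=cv2.Rodrigues(np.array(d['rvec'],float))[0];print(-M.T@np.ravel(d['tvec']))
yaw=np.radians(7.5);c=np.array([459.8,-252]);Rz=np.array([[np.cos(yaw),-np.sin(yaw)],[np.sin(yaw),np.cos(yaw)]])
P=[np.r_[c+Rz@v,86] for v in ([28,20],[28,-20],[-28,-20],[-28,20])];print(proj(d,P))
cv2.imwrite('pics/w1b.png',cv2.resize(d['image'][:,:,::-1],(800,600)))
E
```

```text
{'t': 4.683, 'ee_pos': [459.328, -250.019, 197.426], 'ee_rot': [-0.064, 0.998, 0.0, -0.0], 'ft_force': [0.368, 0.341, 0.438], 'opening': 93.023, 'finger_force': 0.0, 'joint_pos': [0.177, 0.398, 0.29, 2.094, -0.179, 0.673, 2.285]}
[[-9.918e-01 -1.278e-01 -6.000e-04]
 [-1.278e-01  9.918e-01  2.000e-04]
 [ 6.000e-04  3.000e-04 -1.000e+00]]
[ 380.18504069 -260.48099781  362.20902062]
[[278.19946525 214.68047621]
 [234.06078613 214.79520013]
 [232.5171687  153.74784367]
 [279.17827909 153.62895352]]
```

View pics/w1b.png

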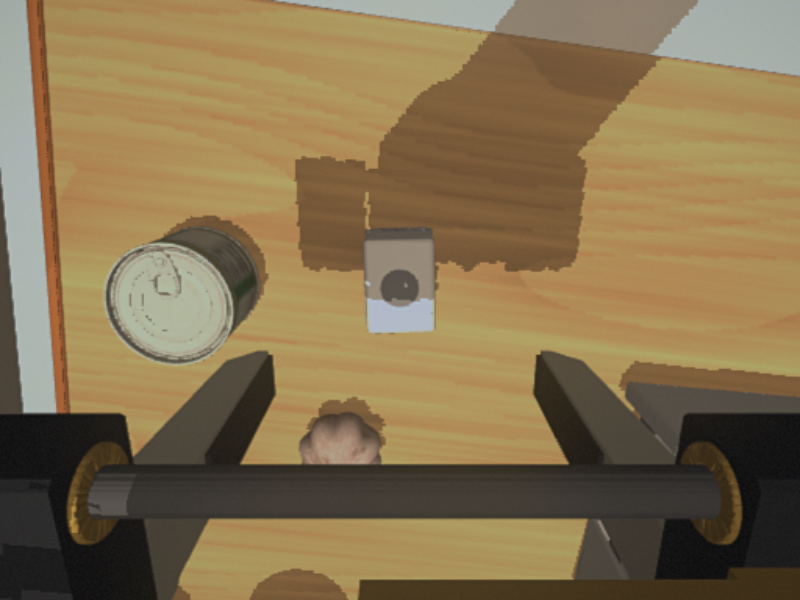

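The wrist view shows the cartridge's top face at (365–435, 238–332) in the enlarged picture. That is within about 1 mm of the prediction and square to the fingers, so I'm descending to grasp.

```bash
for i in 1 2; do python3 -m pendant '0 0 0.12 0 0 0 1; 0 -0.01 0.25 0 0 0 1; 0 -0.01 0.37 0 0 0 1; 0 -0.01 0.5 0 0 0 1; 0 -0.01 0.61 0 0 0 1'; done
python3 - <<'E'
from h import *
state()
E
```

```text
t: 5.15
ee_pos: [459.5, -250.1, 124.1]
ee_rot: [-0.064, 0.998, 0.0, -0.0]
ft_force: [-0.6, -0.4, 0.2]
opening: 93.0
finger_force: 0.0
t: 5.57
ee_pos: [459.7, -251.3, 50.9]
ee_rot: [-0.064, 0.998, 0.0, -0.0]
ft_force: [0.5, 0.2, -0.3]
opening: 93.1
finger_force: 0.0
{'t': 5.567, 'ee_pos': [459.748, -251.273, 50.937], 'ee_rot': [-0.064, 0.998, 0.0, -0.0], 'ft_force': [0.548, 0.243, -0.29], 'opening': 93.099, 'finger_force': 0.0, 'joint_pos': [0.284, 0.632, 0.157, 2.195, -0.285, 0.334, 2.38]}
[[-9.918e-01 -1.280e-01 -3.000e-04]
 [-1.280e-01  9.918e-01  2.000e-04]
 [ 3.000e-04  2.000e-04 -1.000e+00]]
```

```bash
for i in 1 2; do python3 -m pendant '0 0 0 0 0 0 0; 0 0 0 0 0 0 0; 0 0 0 0 0 0 0; 0 0 0 0 0 0 0; 0 0 0 0 0 0 0' 25; done
python3 -m pendant '0 0 -0.1 0 0 0 0; 0 0 -0.3 0 0 0 0; 0 0 -0.5 0 0 0 0; 0 0 -0.75 0 0 0 0; 0 0 -1 0 0 0 0'
```

```text
t: 5.98
ee_pos: [460.3, -251.8, 52.7]
ee_rot: [-0.064, 0.998, -0.0, 0.001]
ft_force: [0.7, -0.1, -0.3]
opening: 64.1
finger_force: 0.0
t: 6.4
ee_pos: [460.0, -251.8, 52.1]
ee_rot: [-0.064, 0.998, -0.0, 0.0]
ft_force: [0.4, -0.8, 3.7]
opening: 40.4
finger_force: 24.9
t: 6.82
ee_pos: [459.1, -251.5, 172.6]
ee_rot: [-0.064, 0.998, 0.0, -0.001]
ft_force: [0.8, 0.3, -1.0]
opening: 40.2
finger_force: 24.9
```

```bash
python3 -m pendant '-0.1 0.1 0 0 0 0 0; -0.24 0.2 0 0 0 0 0; -0.36 0.3 0 0 0 0 0; -0.48 0.4 0 0 0 0 0; -0.62 0.51 0 0 0 0 0' >/dev/null
python3 -m pendant '-0.12 0.1 0 0 0 0.03 0; -0.24 0.2 0 0 0 0.06 0; -0.36 0.3 0 0 0 0.09 0; -0.5 0.42 0 0 0 0.13 0; -0.62 0.51 0 0 0 0.133 0' >/dev/null
python3 -m pendant '0 0 0 0 0 0 0; 0 0 0 0 0 0 0; 0 0 0 0 0 0 0; 0 0 0 0 0 0 0; 0 0 0 0 0 0 0' >/dev/null
python3 - <<'E'
from h import *
s=state(); d=snap('wrist','w2')
yaw=np.radians(1.4);c=np.array([572.5,-8.5]);Rz=np.array([[np.cos(yaw),-np.sin(yaw)],[np.sin(yaw),np.cos(yaw)]])
for a,b in((35,28),(25,17)):
  print(proj(d,[np.r_[c+Rz@np.array(v),59] for v in ([a,b],[a,-b],[-a,-b],[-a,b])])*800/512)
cv2.imwrite('pics/w2b.png',cv2.resize(d['image'][:,:,::-1],(800,600),interpolation=cv2.INTER_CUBIC))
E
```

```text
{'t': 8.067, 'ee_pos': [590.988, -112.256, 171.912], 'ee_rot': [-0.011, 1.0, -0.0, -0.0], 'ft_force': [0.004, -0.985, -2.081], 'opening': 40.044, 'finger_force': 24.862, 'joint_pos': [-0.126, 0.525, 0.322, 1.949, -0.246, 0.706, 1.938]}
[[-9.997e-01 -2.270e-02 -3.000e-04]
 [-2.270e-02  9.997e-01 -2.000e-04]
 [ 3.000e-04 -2.000e-04 -1.000e+00]]
[[632.48029198 319.41405826]
 [535.54174718 319.55760941]
 [544.96616386 196.90708453]
 [648.96327073 196.75592322]]
[[615.46907018 302.94928542]
 [556.03726863 303.0370764 ]
 [563.75471921 215.48148101]
 [626.24578052 215.39039026]]
```

View pics/w2b.png

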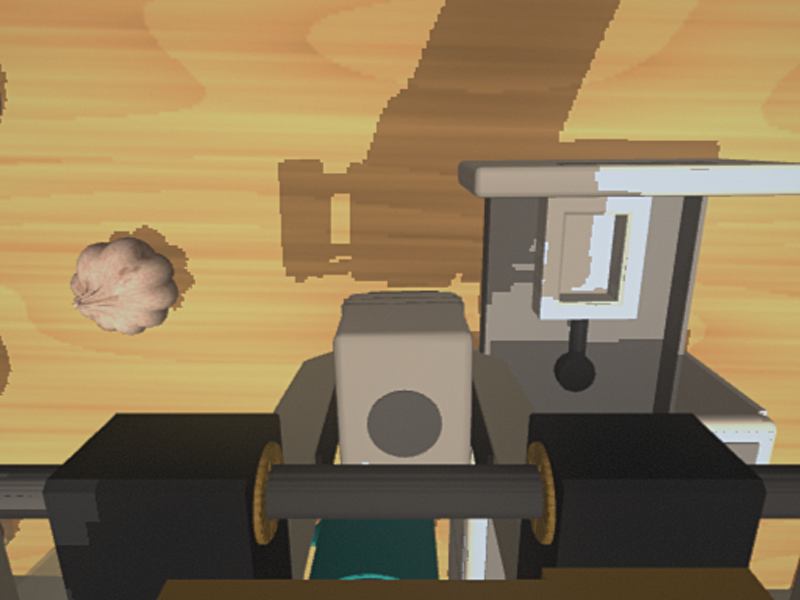

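The cartridge's top face is centred near (403,424), and the socket mouth is near (593,258). I'll crop for exact mouth edges.

```bash
python3 - <<'E'
from h import *
d=load('w2'); crop(d,'w2c',335,115,435,215,6)
E
```

```text
(no output)
```

View pics/w2c.png

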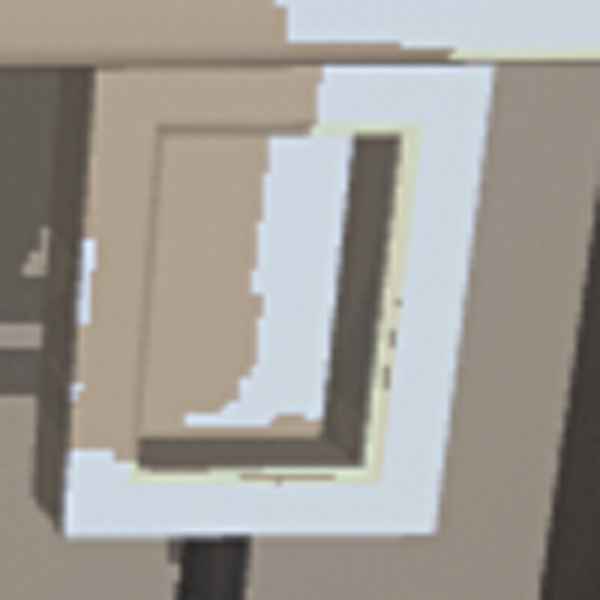

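```bash
python3 - <<'E'
from h import *
d=load('w2');s=bot.sense()
def P(n,pts,z):
    r=np.array([px(d,(u+.5)/6-.5+335,(v+.5)/6-.5+115,z)[:2] for u,v in pts]);print(n,np.round(r,1).tolist(),r.mean(0).round(1),np.linalg.norm(r-np.roll(r,-1,0),axis=1).round(1))
    e=r[0]-r[-1];print(np.degrees(np.arctan2(e[0],-e[1]))) if 0 else None
    return r
P('block back edge',[(65,535),(437,533)],59)
P('block R edge',[(495,66),(437,533)],59);P('L edge',[(95,68),(65,535)],59)
P('mouth outer',[(158,125),(420,125),(378,483),(130,483)],59)
P('mouth inner',[(160,135),(402,135),(363,466),(138,466)],58)
# cartridge in hand, top at TCP+34
z=s['ee_pos'][2]+33.9
print([px(d,u/1.5625,v/1.5625,z).round(1)[:2].tolist() for u,v in((336,335),(470,335),(404,424))],z)
E
```

```text
block back edge [[607.4, -33.3], [605.8, 22.6]] [606.6  -5.4] [55.9 55.9]
block R edge [[536.5, 20.1], [605.8, 22.6]] [571.2  21.3] [69.3 69.3]
L edge [[538.1, -36.0], [607.4, -33.3]] [572.7 -34.6] [69.4 69.4]
mouth outer [[545.8, -26.2], [545.0, 10.8], [598.1, 12.6], [599.0, -24.4]] [572.   -6.8] [37.  53.2 37.  53.2]
mouth inner [[547.3, -25.5], [546.6, 8.9], [595.8, 10.4], [596.6, -23.2]] [571.6  -7.3] [34.4 49.3 33.6 49.3]
[[562.6, -131.6], [561.8, -94.8], [589.8, -112.2]] 205.8766671743201
```

The mouth centre is (572.0,-7.0) with yaw about 1.8°, and the hole measures 34 x 49. Both match the given sizes. I'll move over it and check before descending.

```bash
python3 -m pendant '0.03 0.2 0 0 0 0 0; 0.06 0.4 0 0 0 0 0; 0.09 0.6 0 0 0 -0.01 0; 0.13 0.8 0 0 0 -0.01 0; 0.13 0.88 0 0 0 -0.01 0' >/dev/null
python3 -m pendant '0 0 0 0 0 0 0; 0 0 0.15 0 0 0 0; 0 0 0.3 0 0 0 0; 0 0 0.45 0 0 0 0; 0 0 0.5 0 0 0 0' >/dev/null
python3 -m pendant '0 0 0 0 0 0 0; 0 0 0 0 0 0 0; 0 0 0 0 0 0 0; 0 0 0 0 0 0 0; 0 0 0 0 0 0 0' >/dev/null
python3 - <<'E'
from h import *
state(); a=snap('top','top2');b=snap('side','side2')
f=lambda d,x0,y0,w,h,s:cv2.resize(d['image'][y0:y0+h,x0:x0+w,::-1],None,fx=s,fy=s,interpolation=cv2.INTER_CUBIC)
cv2.imwrite('pics/c2.png',np.hstack([f(a,155,160,80,100,5),f(b,155,140,80,100,5)]))
E
```

```text
{'t': 9.367, 'ee_pos': [574.081, -6.13, 112.703], 'ee_rot': [-0.016, 1.0, 0.0, 0.001], 'ft_force': [0.484, -0.341, -1.215], 'opening': 40.304, 'finger_force': 24.862, 'joint_pos': [-0.279, 0.577, 0.28, 2.055, -0.295, 0.546, 1.814]}
[[-9.995e-01 -3.200e-02  1.500e-03]
 [-3.200e-02  9.995e-01  1.000e-04]
 [-1.500e-03  1.000e-04 -1.000e+00]]
```

View pics/c2.png

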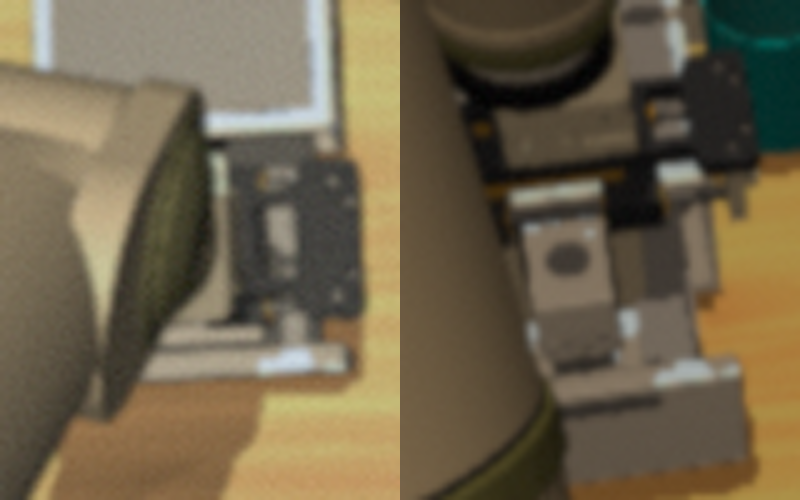

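The side view shows the cartridge over the drawer with its disc at about (188.4,191.9). I'll check that against the socket.

```bash
python3 - <<'E'
from h import *
d=load('side2');print(px(d,167.5/5-.5+155,260.5/5-.5+140,146.6))
b=load('side0') # drawer moved? front right corner
E
python3 -m pendant '0.01 -0.005 0 0 0 0 0; 0.01 -0.005 0 0 0 0 0; 0.01 -0.005 0.08 0 0 0 0; 0.01 -0.005 0.16 0 0 0 0; 0.01 -0.005 0.2 0 0 0 0'
python3 -m pendant '0 0 0 0 0 0 0; 0 0 0 0 0 0 0; 0 0 0 0 0 0 0; 0 0 0 0 0 0 0; 0 0 0 0 0 0 0' |sed -n 2,4p
python3 - <<'E'
from h import *
d=snap('wrist','w3')
cv2.imwrite('pics/w3b.png',cv2.resize(d['image'][:330,110:410,::-1],None,fx=1.8,fy=1.8,interpolation=cv2.INTER_CUBIC))
E
```

```text
[573.56440413  -4.27385604 146.6       ]
t: 9.88
ee_pos: [571.8, -6.5, 86.2]
ee_rot: [-0.016, 1.0, -0.0, -0.001]
ft_force: [-0.4, -0.1, -2.4]
opening: 40.0
finger_force: 24.9
ee_pos: [572.6, -6.7, 88.1]
ee_rot: [-0.016, 1.0, -0.0, 0.0]
ft_force: [-0.3, 0.5, -1.6]
```

View pics/w3b.png

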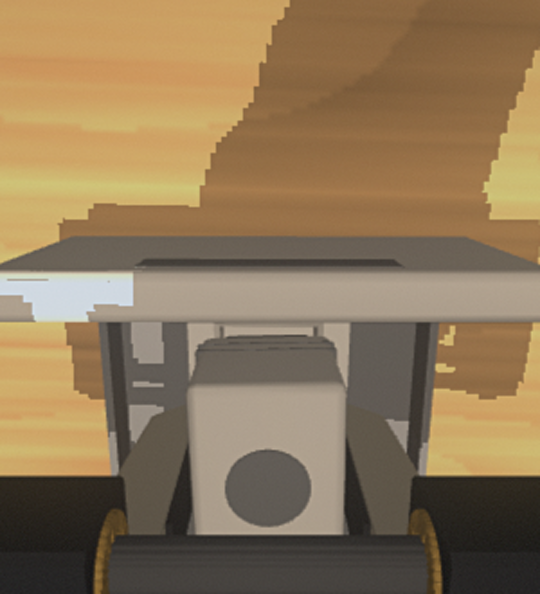

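The cartridge (190–345) is centred at 267.5 and the mouth (221–318) at 269.5, under 1 mm apart. The foot is just above the rim, so I'm inserting slowly.

```bash
python3 -m pendant '0 0 0.01 0 0 0 0; 0 0 0.02 0 0 0 0; 0 0 0.035 0 0 0 0; 0 0 0.045 0 0 0 0; 0 0 0.055 0 0 0 0'|sed -n 2,4p
python3 -m pendant '0 0 0.01 0 0 0 0; 0 0 0.02 0 0 0 0; 0 0 0.035 0 0 0 0; 0 0 0.045 0 0 0 0; 0 0 0.055 0 0 0 0'|sed -n 2,4p
```

```text
ee_pos: [572.3, -6.7, 81.0]
ee_rot: [-0.016, 1.0, -0.0, -0.0]
ft_force: [-0.3, 0.8, -1.1]
ee_pos: [572.4, -6.7, 74.5]
ee_rot: [-0.016, 1.0, -0.0, -0.0]
ft_force: [-0.2, -0.0, -1.2]
```

Going in freely with no force. I'll do the last 6 mm until the shoulder seats.

```bash
python3 -m pendant '0 0 0.01 0 0 0 0; 0 0 0.02 0 0 0 0; 0 0 0.035 0 0 0 0; 0 0 0.045 0 0 0 0; 0 0 0.05 0 0 0 0'|sed -n 2,4p
python3 -m pendant '0 0 0.005 0 0 0 0; 0 0 0.01 0 0 0 0; 0 0 0.01 0 0 0 0; 0 0 0.01 0 0 0 0; 0 0 0.01 0 0 0 0'|sed -n 2,4p
```

```text
ee_pos: [572.8, -6.7, 69.0]
ee_rot: [-0.016, 1.0, 0.0, 0.0]
ft_force: [-1.9, 0.6, 9.7]
ee_pos: [574.0, -6.6, 68.9]
ee_rot: [-0.016, 1.0, 0.0, 0.002]
ft_force: [-0.8, 0.0, 14.0]
```

Seated: the TCP is at 69 as expected, with 14 N. Releasing, lifting and moving out in front of the drawer.

```bash
python3 -m pendant '0 0 -0.01 0 0 0 0.65; 0 0 -0.01 0 0 0 0.65; 0 0 -0.01 0 0 0 0.65; 0 0 -0.01 0 0 0 0.65; 0 0 -0.01 0 0 0 0.65'|sed -n 2,6p
python3 -m pendant '0 0 -0.1 0 0 0 0.65; 0 0 -0.2 0 0 0 0.65; 0 0 -0.35 0 0 0 0.65; 0 0 -0.5 0 0 0 0.65; 0 0 -0.65 0 0 0 0.65'|sed -n 2,6p
python3 - <<'E'
from h import *
d=snap('side','side4');w=snap('wrist','w4')
f=lambda d,x0,y0,w,h,s:cv2.resize(d['image'][y0:y0+h,x0:x0+w,::-1],None,fx=s,fy=s,interpolation=cv2.INTER_CUBIC)
cv2.imwrite('pics/c4.png',np.hstack([f(d,155,160,80,96,5),f(w,150,120,200,240,2)]))
E
```

```text
ee_pos: [572.2, -6.7, 68.4]
ee_rot: [-0.016, 1.0, -0.0, -0.0]
ft_force: [0.1, -0.3, -0.5]
opening: 59.7
finger_force: 0.0
ee_pos: [572.2, -6.8, 148.1]
ee_rot: [-0.016, 1.0, -0.0, -0.0]
ft_force: [0.2, 0.4, 0.5]
opening: 60.5
finger_force: 0.0
```

View pics/c4.png

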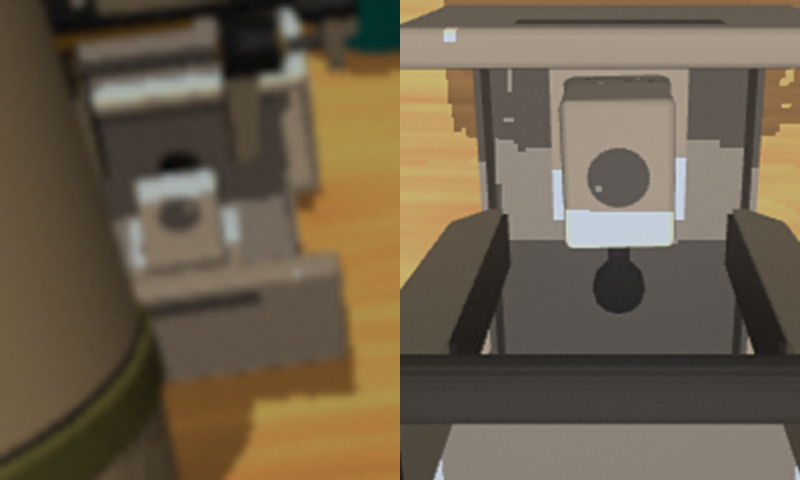

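The cartridge sits squarely in the block, with its disc at about (618,177) in the wrist half, and the drawer is still open. I'm moving in front of it with the fingers shut.

```bash
python3 -m pendant '0.17 0 0 0 0 0 0; 0.34 0 0 0 0 0 0; 0.5 0 0 0 0 0 0; 0.67 0 0 0 0 0 0; 0.83 0 0 0 0 0 0' >/dev/null
python3 -m pendant '0 0 0 0 0 0 0; 0 0 0.17 0 0 0 0; 0 0 0.34 0 0 0 0; 0 0 0.5 0 0 0 0; 0 0 0.69 0 0 0 0'|sed -n 2,6p
python3 -m pendant '0 0 0 0 0 0 0; 0 0 0 0 0 0 0; 0 0 0 0 0 0 0; 0 0 0 0 0 0 0; 0 0 0 0 0 0 0'|sed -n 2,6p
```

```text
ee_pos: [473.6, -9.7, 63.3]
ee_rot: [-0.016, 1.0, 0.0, 0.001]
ft_force: [1.4, -0.4, -0.1]
opening: 1.2
finger_force: 0.0
ee_pos: [473.5, -9.7, 64.9]
ee_rot: [-0.016, 1.0, 0.0, 0.001]
ft_force: [0.4, 0.8, 1.1]
opening: 0.6
finger_force: 0.0
```

```bash
for i in 1 2 3; do python3 -m pendant '-0.06 0 0 0 0 0 0; -0.12 0 0 0 0 0 0; -0.18 0 0 0 0 0 0; -0.24 0 0 0 0 0 0; -0.3 0 0 0 0 0 0'|sed -n 2,4p; done
```

```text
ee_pos: [510.0, -8.6, 63.9]
ee_rot: [-0.016, 1.0, -0.0, 0.0]
ft_force: [0.0, 0.4, -0.2]
ee_pos: [545.3, -7.5, 63.7]
ee_rot: [-0.016, 1.0, -0.0, -0.0]
ft_force: [-2.0, 0.1, 0.5]
ee_pos: [581.4, -6.4, 63.8]
ee_rot: [-0.016, 1.0, -0.0, -0.0]
ft_force: [-1.2, 0.3, -0.3]
```

Pushing smoothly at about 1–2 N. Continuing in smaller steps to the catch.

```bash
for i in 1 2 3 ; do python3 -m pendant '-0.02 0 0 0 0 0 0; -0.04 0 0 0 0 0 0; -0.06 0 0 0 0 0 0; -0.08 0 0 0 0 0 0; -0.1 0 0 0 0 0 0'|sed -n '2p;4p'; done
```

```text
ee_pos: [592.8, -6.0, 63.9]
ft_force: [-1.0, 1.2, -0.1]
ee_pos: [604.0, -5.7, 63.8]
ft_force: [-7.3, -0.4, 5.2]
ee_pos: [615.9, -5.3, 63.7]
ft_force: [-14.9, -0.4, 10.9]
```

```bash
python3 -m pendant '0 0 0 0 0 0 0; 0 0 0 0 0 0 0; 0 0 0 0 0 0 0; -0.01 0 0 0 0 0 0; -0.02 0 0 0 0 0 0'|sed -n '2p;4p'
python3 -m pendant '-0.01 0 0 0 0 0 0; -0.02 0 0 0 0 0 0; -0.02 0 0 0 0 0 0; -0.02 0 0 0 0 0 0; -0.02 0 0 0 0 0 0'|sed -n '2p;4p'
```

```text
ee_pos: [615.7, -5.3, 63.6]
ft_force: [-16.4, -0.2, 14.0]
ee_pos: [615.5, -5.2, 63.5]
ft_force: [-21.2, -0.5, 15.4]
```

A hard stop at x≈615.6. I'll back off and look to confirm the drawer is home.

```bash
python3 -m pendant '0.1 0 0 0 0 0 0; 0.3 0 0 0 0 0 0; 0.5 0 0 0 0 0 0; 0.7 0 0 0 0 0 0; 0.9 0 0 0 0 0 0'|sed -n '2p;4p'
python3 -m pendant '0 0 -0.1 0 0 0 0; 0 0 -0.3 0 0 0 0; 0.2 0 -0.5 0 0 0 0; 0.2 0 -0.7 0 0 0 0; 0.2 0 -0.9 0 0 0 0'|sed -n '1,4p'
python3 - <<'E'
from h import *
d=snap('top','top5');w=snap('wrist','w5')
f=lambda d,x0,y0,w,h,s:cv2.resize(d['image'][y0:y0+h,x0:x0+w,::-1],None,fx=s,fy=s,interpolation=cv2.INTER_CUBIC)
cv2.imwrite('pics/c5.png',np.hstack([f(d,145,120,100,120,4),f(w,100,144,300,240,2)[:, :400]]) if 0 else np.hstack([f(d,155,125,75,120,4),cv2.resize(w['image'][:,:,::-1],(500,480))]))
E
```

```text
ee_pos: [513.7, -8.7, 64.0]
ft_force: [-0.2, 0.6, -0.3]
t: 18.37
ee_pos: [489.3, -9.6, 173.1]
ee_rot: [-0.016, 1.0, -0.0, 0.0]
ft_force: [1.3, 0.4, 0.3]
```

View pics/c5.png

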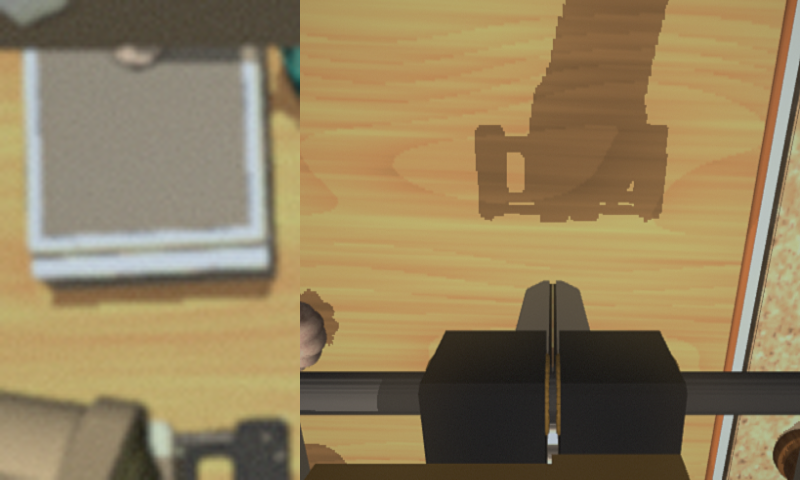

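The drawer front lies against the housing: housing edge at crop row ~248, front's outer edge ~278–270. I'll check that the protrusion is 14 mm.

```bash
python3 - <<'E'
from h import *
d=load('top5')
g=lambda u,v,z:px(d,(u+.5)/4-.5+155,(v+.5)/4-.5+125,z)[:2].round(1)
a=load('top0')
print('housing edge',g(33,250,122),g(268,242,122),'front outer',g(33,279,110),g(270,271,110), 'inner', g(33,261,110),g(270,253,110))
# housing edge in first image (crop1 y~38 L, 20 R?)
im=a['image'].astype(int).sum(2);im2=d['image'].astype(int).sum(2)
for u in(175,195,210): print(u,im[180:194,u],im2[180:200,u])
E
```

```text
housing edge [639.1  66. ] [640.9 -80.4] front outer [622.2  68.5] [624.  -80.5] inner [633.7  68.6] [635.4 -80.7]
175 [386 387 405 472 556 583 550 481 321 199 181 185 183 197] [404 403 426 506 579 606 578 494 447 554 614 619 602 534 360 232 237 262
 302 299]
195 [397 411 480 560 592 569 476 313 133  87  78  71  69  83] [413 437 507 585 604 577 520 481 567 612 612 611 531 347 218 230 248 284
 293 310]
210 [410 426 500 572 563 498 359 250 234 242 228 228 247 307] [426 446 517 592 586 518 474 545 609 615 610 543 373 242 237 253 285 300
 307 379]
```

The front's outer face is at x≈623. That matches the hard stop at 615.6 plus half a pad width, and about 105 mm of travel. It held against 21 N, well past the catch force, so I'm handing in.

```bash
python3 -c "
from cell import bot
print(bot.close_job())"
```

```text
the job is handed in; nothing more can be done
None
```

I plugged the cartridge into the socket, pushed the drawer home to a hard stop past its catch, and handed the job in with the arm clear and the bystanders untouched; the hand-in returned no verdict.

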